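Put the marking-out tools away in their fitted trays

ROBOT

A 6-joint arm with a two-finger parallel gripper is mounted at the origin on the work surface. World frame = base frame: x ahead of the robot, y to its left, z up, the work surface at z = 0. Lengths are in mm, angles in rad, forces in N, time in s.
With the tool pointing down it reaches from about 400 to 825 mm from the base axis. Payload 7 kg.
Tool frame: the origin (TCP) lies at the very end of the fingers, on their centre line; the grasp point (between the pads) lies 19 mm behind it; z points along the fingers, y is the line along which they close (so a half turn about z gives the same grasp; the last joint's range is limited). The gripper opens to 88 mm and grips with 3 to 60 N. Pads are 19 mm wide; open, the fingers measure 130 mm over their backs; the gripper's body (78 mm by 193 mm) begins 47 mm behind the grasp point.
Start: joints at [1.465, 0.359, 0.012, 0, -1.224, -0.288], TCP at [259.004, 623.307, 226.561] pointing down, gripper open.
Joint ranges: [-3.07, 3.07], [-1.43, 2.12], [-1.02, 1.25], [-3.03, 1.67], [-3.05, -0], [-3.03, 3.03]. Speed limits (rad/s): [2.39, 2.39, 3.01, 3.14, 3.14, 3.14].

INTERFACE

Orientations are given as a unit quaternion [x, y, z, w].
In Python, from plant import bot gives the robot as it stands. Calls block until the motion is done:
- bot.move_ptp(position, orientation): joint-space move of the TCP to a pose.
- bot.line_to(position, velocity=150, ori=None): straight line of the TCP; ori=None keeps the orientation; velocity is the mean speed in mm/s.
- bot.move_joints(angles): joint-space move.
- bot.move_gripper(opening, force=None): finger opening in mm; force is the grip in N (None keeps the last); returns when the fingers have stopped.
- bot.pause(seconds).
- bot.solve_ik(position, orientation): joint angles nearest the present ones, or None.
- bot.read_state(): the state.
- bot.camera(name): name is "scene" or "top" or "wrist"; returns the picture (480x640x3 uint8, red, green, blue); there is no depth.
- bot.get_calibration(name): a dict with "fx", "fy", "cx", "cy" (pixels), "distortion" ([k1, k2, p1, p2, k3] as OpenCV has them; the pictures are not rectified), "view" (4x4, takes a point from world to camera coordinates); the wrist camera has in their place "T_tool_cam" (4x4, takes a point from camera to tool coordinates, whose origin is the TCP and whose axes are the flange's). Camera axes: x right, y up, looking along -z (the intrinsics and any distortion apply to the point x, -y, -z); pixel columns grow to the right and rows downward; lengths in mm; the calibration is good to about 2 mm. A picture is of the moment at which its call begins: read the wrist's pose just before it. get_calibration takes no time and is no camera call.
A pose or a line that the arm cannot do raises bot.Unreachable and nothing moves.
- bot.close_job(): hands the job in; it is judged then, once.
The state is a dict: "t": time; "joint_pos": joint angles; "qvel": joint speeds; "tau": joint torques, N m; "tcp_pos": TCP position; "eef_rot": TCP orientation; "contact_force": force on the tool from outside, world axes, zero at the start; "moment": the same for the moment, N m; "width": finger opening in mm; "finger_force": force on a finger pad.
Only numpy, scipy, OpenCV 4.12 (cv2) and the standard library are available. Lean on these libraries where they do the work, as an engineer would, in place of code of your own. Each camera call takes 0.05 s, during which the arm holds its last target. There are 200 camera calls.

TASK

Put the four measuring and marking tools away in the three fitted trays on the bench: the marking gauge, the spirit level, and the two try squares, which share one tray with the small square nested inside the angle of the large one. Each tool must be let go lying flat at the bottom of the recess cut to its shape. Leave the cutting tools, the block plane and the spokeshave, where they lie.

Things in the scene. Friction and masses are not known exactly. Their poses are not given: they have to be found in the camera images.
- large_square: Large try square lying flat, an L of 114 x 100 mm, 0.2 kg. Origin: centre of the outline, on the underside; z up. Dark wood stock with brass edge: x -57 to -37 mm, y -50 to 50 mm, 26 mm high. Steel blade: x -37 to 57 mm, y -50 to -28 mm, 5 mm high, flush with the underside. Grip the stock across its 20 mm width (along x).
- small_square: Small try square lying flat, an L of 60 x 60 mm, 0.1 kg, same look as the large one. Origin: centre of the outline, on the underside; z up. Stock: x -30 to -12 mm, y -30 to 30 mm, 24 mm high. Blade: x -12 to 30 mm, y -30 to -12 mm, 5 mm high, flush with the underside. Grip the stock across its 18 mm width (along x).
- gauge: Wooden marking gauge lying flat, 0.12 kg. Origin: middle of the beam, on the underside; z up. Mid-brown beam along x, x -70 to 70 mm, 20 mm wide and high. Dark fence block across it with brass strips: x -42 to -18 mm, y -29 to 29 mm, 40 mm high, brass screw on top to 48 mm. The fence can be gripped across its 24 mm thickness (along x), above the beam.
- level: Small yellow spirit level with black ends and a green vial on top, standing on its base: 130 mm along x, 22 mm along y, 34 mm high, 0.16 kg. Origin: centre of the underside; z up. Either way round is the same.
- squares_tray: Fixed tray, green floor 6 mm up, plywood walls and fillers 14 mm up, recesses with 5 mm play all round. 136 x 122 mm, two L-shaped recesses, one inside the other. On the bench, origin where the large square's origin belongs (6 mm up), same x, y directions. Small square: origin at x 27, y 16 mm in this frame, same directions; 34 mm between the stocks.
- gauge_tray: Fixed tray, green floor 6 mm up, plywood walls and fillers 14 mm up, recesses with 5 mm play all round. 162 mm along x, 80 mm along y, one cross-shaped recess. Origin: under the centre, on the bench. The seated gauge has the same origin (6 mm up) and x direction: the cross-slot for the fence is centred at x = -30 mm.
- level_tray: Fixed tray, green floor 6 mm up, plywood walls and fillers 14 mm up, recesses with 5 mm play all round. 152 mm along x, 44 mm along y, one plain recess of 140 x 32 mm. Origin: under the centre, on the bench. The seated level has the same origin (6 mm up) and lies along x, either way round.
- plane: Steel and brass block plane, 150 x 46 mm, about 45 mm high. Origin: centre of the underside, long side along x. To be left alone.
- spokeshave: Black spokeshave, 250 mm along y, about 29 mm high. Origin: on the bench under its middle. To be left alone.
Not all that is in view belongs to the job. What is shaped like the gauge but orange or red is not meant. Leave any purple look-alike of the level alone.

How it is judged:
By the outcome, as a careful person would: the job done as asked, in the order asked, and still so for the second after the job is handed in, with the robot touching nothing.
It also fails if it takes over 102 s, if anything falls off the work surface, if the arm or the gripper's body presses on something with over 40 N, if the wrist force passes 120 N, or if a joint passes its speed limit or range.

## Working session

There is one attempt and no reset: what is moved stays moved. The work goes in short steps, each a Python script; the robot and the scene stay as the last script left them, time stands still between calls to the robot, and variables do not carry over. Pictures are saved under pics/ and viewed, at most 14 in all, crops included, and the job is handed in when it is done.

```bash
ls; mkdir -p pics; python3 - <<'E'
from plant import bot
import cv2
for n in("top","scene"):
    im=bot.camera(n); cv2.imwrite(f"pics/{n}0.png",im[:,:,::-1]); c=bot.get_calibration(n); print(n,c)
print(bot.get_calibration("wrist")); print(bot.read_state())
E
```

```text
pics
top {'fx': 564.10086509285, 'fy': 564.10086509285, 'cx': 320.6366466544801, 'cy': 231.0985953168195, 'distortion': array([-0.06095126,  0.        ,  0.        ,  0.        ,  0.        ]), 'view': array([[ 2.35091984e-02, -9.99696330e-01,  7.38683138e-03,
         1.48935693e+01],
       [ 9.86538226e-01,  2.43945892e-02,  1.61701059e-01,
        -4.55628740e+02],
       [-1.61832154e-01,  3.48592925e-03,  9.86812141e-01,
        -1.62014982e+03],
       [ 0.00000000e+00,  0.00000000e+00,  0.00000000e+00,
         1.00000000e+00]])}
scene {'fx': 584.9841712258673, 'fy': 584.9841712258673, 'cx': 311.33640443044436, 'cy': 239.93178178876562, 'distortion': array([0.01369744, 0.        , 0.        , 0.        , 0.        ]), 'view': array([[ 4.45048869e-03,  9.99987278e-01, -2.37417651e-03,
         1.28978434e+00],
       [-7.82909989e-01,  4.96140649e-03,  6.22115209e-01,
         3.38543692e+02],
       [ 6.22119074e-01, -9.09950196e-04,  7.82922110e-01,
        -1.64520669e+03],
       [ 0.00000000e+00,  0.00000000e+00,  0.00000000e+00,
         1.00000000e+00]])}
{'fx': 383.733
[... 524 characters left out ...]
0e+00]])}
{'t': 0.1, 'joint_pos': array([ 1.46514376e+00,  3.59289784e-01,  1.11405657e-02, -3.03116718e-04,
       -1.22408044e+00, -2.88097251e-01]), 'qvel': array([-0.0014262 , -0.00197095,  0.00320482,  0.00034024, -0.00244413,
       -0.00097539]), 'tau': array([-4.46664963e-04, -5.84165883e+01,  2.93751240e+01,  7.01554388e+00,
        1.01261563e-02, -4.67418420e-05]), 'tcp_pos': array([258.82741846, 622.93178109, 225.72950685]), 'eef_rot': array([ 9.80672294e-01, -1.95656121e-01, -7.66251697e-05,  7.26664848e-04]), 'contact_force': array([-0.69579311,  0.41086655,  0.34184673]), 'moment': array([-0.07525871, -0.01987862, -0.03090216]), 'finger_force': 0.0, 'width': 87.39384488747248}
```

View pics/top0.png

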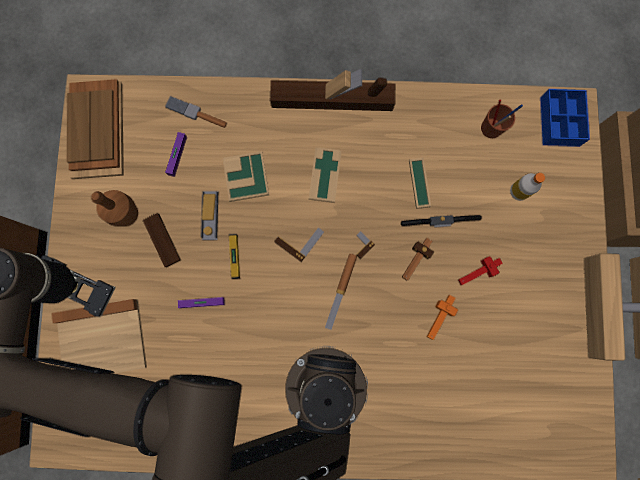

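View pics/scene0.png

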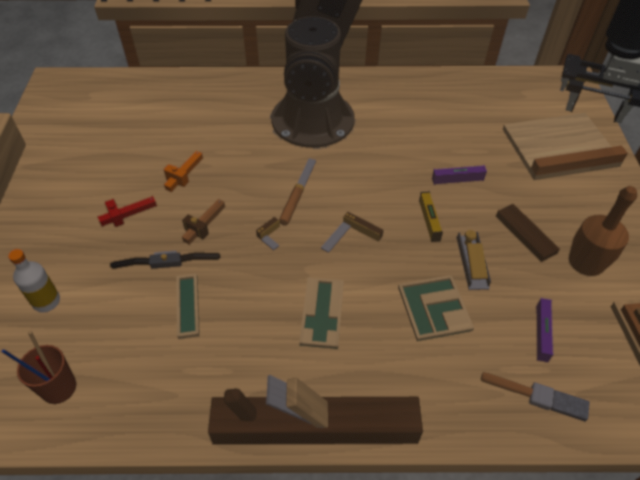

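Top view: gauge candidates are brown/dark (418,258), which is the one I want, plus orange (442,317) and red (481,270), which are look-alikes. Level candidates are yellow (234,256), wanted, and purple (176,154) and (202,302), which are look-alikes. The squares are large (300,245) and small (365,244), with a knife at (342,290). The trays are squares (246,175), gauge (326,174) and level (419,183). Next I take close wrist views.

```bash
cat > h.py <<'E'
import numpy as np, cv2
from plant import bot
from scipy.spatial.transform import Rotation as R
def quat(psi): return [np.cos(psi/2),np.sin(psi/2),0,0]   # tool x at yaw psi, pointing down
def cam(name,st=None):
    c=bot.get_calibration(name); K=np.array([[c['fx'],0,c['cx']],[0,c['fy'],c['cy']],[0,0,1]])
    if name=='wrist':
        T=np.eye(4);T[:3,:3]=R.from_quat(st['eef_rot']).as_matrix();T[:3,3]=st['tcp_pos']
        V=np.linalg.inv(T@c['T_tool_cam'])
    else: V=c['view']
    return K,c['distortion'],np.diag([1,-1,-1,1])@V
def proj(C,P):
    K,d,V=C; P=np.asarray(P,float).reshape(-1,3)
    return cv2.projectPoints(P,cv2.Rodrigues(V[:3,:3])[0],V[:3,3],K,d)[0].reshape(-1,2)
def unproj(C,uv,z):
    K,d,V=C; n=cv2.undistortPoints(np.asarray(uv,float).reshape(-1,1,2),K,d).reshape(-1,2)
    r=np.c_[n,np.ones(len(n))]@V[:3,:3]; o=-V[:3,:3].T@V[:3,3]
    return (o+r*((z-o[2])/r[:,2])[:,None])[:,:2]
def ortho(C,im,ctr,z,w=400,h=300,s=.5):
    """bird's-eye at height z: columns = -y, rows = -x, s mm/px"""
    j,i=np.meshgrid(np.arange(w),np.arange(h))
    P=np.stack([ctr[0]-(i-h/2)*s,ctr[1]-(j-w/2)*s,np.full(i.shape,z)],-1)
    m=proj(C,P).reshape(h,w,2).astype(np.float32)
    return cv2.remap(im,m[...,0],m[...,1],cv2.INTER_LINEAR)
def snap(fn=None):
    st=bot.read_state(); im=bot.camera('wrist')
    if fn: cv2.imwrite(fn+'.png',im[:,:,::-1]); np.save(fn+'_q.npy',np.r_[st['tcp_pos'],st['eef_rot']])
    return im,cam('wrist',st)
def load(fn):
    q=np.load(fn+'_q.npy'); return cv2.imread(fn+'.png')[:,:,::-1],cam('wrist',dict(tcp_pos=q[:3],eef_rot=q[3:]))
E
python3 - <<'E'
from h import *
C=cam('top')
for n,uv,z in [('large',(300,245),5),('small',(365,244),10),('gauge',(418,258),20),('level',(234,256),30),('sq_tray',(246,175),14),('g_tray',(326,174),14),('l_tray',(419,183),14),('plane',(209,215),30),('spoke',(441,221),20)]:
    p=unproj(C,[uv],z)[0]; print(n,p.round(),np.hypot(*p).round())
# survey poses: camera above point needs tcp = pt - tool_x*~60
for x,y in [(430,230),(430,-130),(430,50),(560,220),(560,-10),(560,-220)]:
    print(x,y,[bot.solve_ik([x-20,y,230],quat(p)) is not None for p in (0,.4,-.4,np.pi,1.57)])
E
```

```text
large [417.  86.] 426.0
small [ 424. -107.] 437.0
gauge [ 385. -264.] 466.0
level [376. 278.] 468.0
sq_tray [626. 256.] 676.0
g_tray [635.  14.] 635.0
l_tray [ 614. -269.] 670.0
plane [496. 358.] 612.0
spoke [ 497. -333.] 599.0
430 230 [True, True, True, True, True]
430 -130 [True, True, True, True, True]
430 50 [True, True, True, True, True]
560 220 [True, True, True, True, True]
560 -10 [True, True, True, True, True]
560 -220 [True, True, True, True, False]
```

```bash
python3 - <<'E'
from h import *
for n,x,y in [('A',375,180),('T1',575,190),('T2',575,-190),('B',375,-185)]:
    bot.move_ptp([x,y,210],quat(0)); bot.pause(.15); snap('pics/'+n)
print(bot.read_state()['t'])
def sheet(items,fn):
    t=[]
    for n,ctr,z in items:
        im,C=load('pics/'+n); o=ortho(C,im,ctr,z); 
        for k in range(0,400,50): cv2.line(o,(k,0),(k,4),(255,0,0),1)
        for k in range(0,300,50): cv2.line(o,(0,k),(4,k),(255,0,0),1)
        t.append(o)
    cv2.imwrite(fn,np.vstack([np.hstack(t[:2]),np.hstack(t[2:])])[:,:,::-1])
sheet([('A',(417,86),5),('B',(424,-107),5),('B',(385,-264),20),('A',(376,278),34)],'pics/s1.png')
sheet([('T1',(626,256),14),('T1',(635,14),14),('T2',(635,14),14),('T2',(614,-269),14)],'pics/s2.png')
E
```

```text
5.625
```

View pics/s1.png

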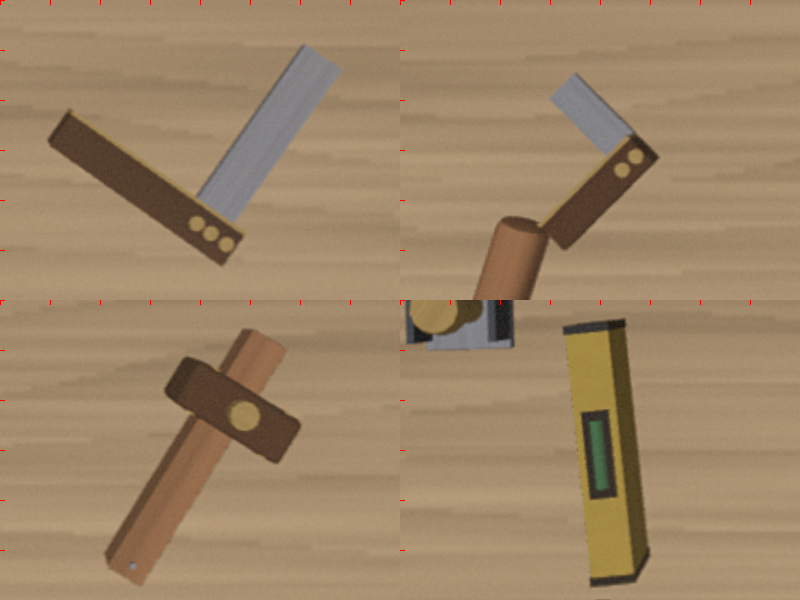

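View pics/s2.png

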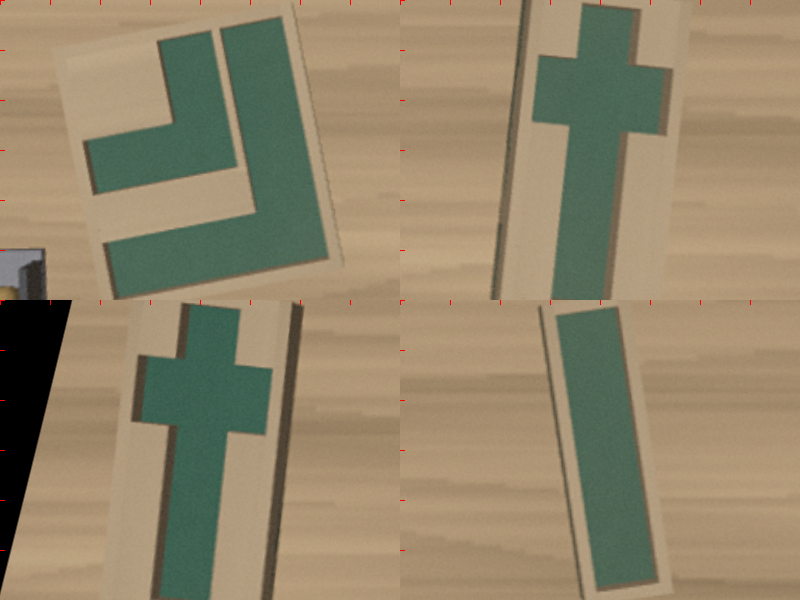

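s1 shows the large square, small square, true gauge and yellow level. All match their descriptions, and a knife handle lies near the lower-left end of the small stock. s2 shows the tray recesses. I'll fit poses from the corner pixels and check them with overlays.

```bash
cat > fit.py <<'E'
from h import *
from scipy.optimize import least_squares
import json
# name: (image, panel ctr, panel z, [(panel px),(object xyz)], guess theta)
D={
'large':('A',(417,86),5,[((305,44),(57,-28,5)),((341,68),(57,-50,5)),((243,235),(-37,-50,26)),((222,265),(-57,-50,26))]),
'small':('B',(424,-107),5,[((174,73),(30,-30,5)),((151,98),(30,-12,5)),((138,227),(-12,30,24)),((165,250),(-30,30,24))]),
'gauge':('B',(385,-264),20,[((300,125),(-42,29,40)),((277,163),(-18,29,40)),((142,286),(70,10,20)),((285,49),(-70,10,20))]),
'level':('A',(376,278),34,[((164,27),(65,11,34)),((209,22),(65,-11,34)),((236,280),(-65,-11,34)),((190,285),(-65,11,34))]),
'sq_tray':('T1',(626,256),14,[((329,258),(-62,-55,14)),((285,15),(62,-55,14)),((221,29),(62,-23,14)),((103,243),(-32,55,14)),((113,299),(-62,55,14)),((256,211),(-32,-23,14)),((238,166),(-8,-19,14)),((212,30),(62,-19,14)),((158,41),(62,9,14)),((83,141),(20,51,14)),((93,194),(-8,51,14))]),
'g_tray':('T2',(635,14),14,[((138,55),(-47,-34,14)),((272,69),(-47,34,14)),((266,135),(-13,34,14)),((132,122),(-13,-34,14)),((183,3),(-75,-15,14)),((241,10),(-75,15,14))]),
'l_tray':('T2',(614,-269),14,[((156,16),(70,16,14)),((219,6),(70,-16,14)),((260,282),(-70,-16,14)),((197,292),(-70,16,14))]),
}
D['g_tray1']=('T1',)+D['g_tray'][1:]
def place(p,P):
    c,s=np.cos(p[2]),np.sin(p[2]); P=np.asarray(P,float)
    return np.c_[p[0]+c*P[:,0]-s*P[:,1],p[1]+s*P[:,0]+c*P[:,1],P[:,2]]
if __name__=='__main__':
    out={};sh=[]
    for n,(f,ctr,z,pts) in D.items():
        im,C=load('pics/'+f); px=np.array([a for a,_ in pts],float); P=np.array([b for _,b in pts],float)
        W=np.c_[ctr[0]-(px[:,1]-150)*.5,ctr[1]-(px[:,0]-200)*.5,np.full(len(px),z)]
        uv=proj(C,W)
        r=min((least_squares(lambda p:(proj(C,place(p,P))-uv).ravel(),[*ctr,t]) for t in (0,1.57,3.14,-1.57)),key=lambda r:r.cost)
        p=r.x; p[2]=(p[2]+np.pi)%(2*np.pi)-np.pi
        out[n]=p.tolist(); print(n,p.round(3),'deg',np.degrees(p[2]).round(1),'max px err',abs(r.fun).max().round(1))
    json.dump(out,open('poses.json','w'))
E
python3 fit.py
```

```text
large [439.804  89.506  -0.617] deg -35.4 max px err 1.5
small [420.062 -94.545   0.787] deg 45.1 max px err 1.1
gauge [ 381.205 -261.463    2.601] deg 149.0 max px err 1.7
level [3.74219e+02 2.78121e+02 1.02000e-01] deg 5.9 max px err 0.6
sq_tray [6.21771e+02 2.57411e+02 1.88000e-01] deg 10.7 max px err 3.7
g_tray [632.377  15.991   3.038] deg 174.1 max px err 0.8
l_tray [ 6.14446e+02 -2.73015e+02  1.48000e-01] deg 8.5 max px err 0.4
g_tray1 [632.379  15.996   3.038] deg 174.0 max px err 0.8
```

```bash
python3 - <<'E'
from fit import *
ps=json.load(open('poses.json'))
n='sq_tray'; f,ctr,z,pts=D[n]
P=place(ps[n],[b for _,b in pts]); print(np.c_[200-(P[:,1]-ctr[1])*2,150-(P[:,0]-ctr[0])*2].round(),[a for a,_ in pts])
def L(x0,x1,x2,y0,y1,y2,z): # L outline: stock x0..x1,y0..y2 ; blade to x2, y0..y1
    return [(x0,y0,z),(x2,y0,z),(x2,y1,z),(x1,y1,z),(x1,y2,z),(x0,y2,z)]
def B(x0,x1,y0,y1,z): return [(x0,y0,z),(x1,y0,z),(x1,y1,z),(x0,y1,z)]
M={'large':[B(-57,-37,-50,50,26),B(-37,57,-50,-28,5)],'small':[B(-30,-12,-30,30,24),B(-12,30,-30,-12,5)],
'gauge':[B(-70,70,-10,10,20),B(-42,-18,-29,29,40)],'sq_tray':[L(-62,-32,62,-55,-23,55,14),L(-8,20,62,-19,9,51,14)]}
t=[]
for n,ws in M.items():
    f,ctr,z,_=D[n]; im,C=load('pics/'+f); im=im.copy(); 
    for w in ws:
        im=cv2.polylines(im,[(proj(C,place(ps[n],w))*16).round().astype(int)],True,(255,0,255),1,cv2.LINE_AA,4)
    t.append(ortho(C,im,ctr,z))
cv2.imwrite('pics/ov.png',np.vstack([np.hstack(t[:2]),np.hstack(t[2:])])[:,:,::-1])
from itertools import product
qs={n:np.degrees(ps[n][2]) for n in ps}
for a,b,off in [('large','sq_tray',90),('small','sq_tray',90),('gauge','g_tray',90),('level','l_tray',0)]:
    for s in (0,180):
        r=[]
        for k in (a,b):
            q=bot.solve_ik([*ps[k][:2],30],quat(np.radians(qs[k]+off+s))); r.append(None if q is None else np.round(q,2))
        print(a,s,*r)
E
```

```text
[[328. 260.]
 [282.  16.]
 [219.  28.]
 [101. 242.]
 [112. 301.]
 [254. 213.]
 [237. 167.]
 [211.  30.]
 [156.  40.]
 [ 90. 138.]
 [100. 193.]] [(329, 258), (285, 15), (221, 29), (103, 243), (113, 299), (256, 211), (238, 166), (212, 30), (158, 41), (83, 141), (93, 194)]
large 0 [ 0.64  0.23 -0.72  0.   -0.62  1.88] [ 0.68  0.53 -0.21  0.   -0.83  2.65]
large 180 [ 0.64  0.23 -0.72  0.   -0.62 -1.26] [ 0.68  0.53 -0.21  0.   -0.83 -0.49]
small 0 [ 0.24  0.2  -0.76 -0.   -0.61 -2.59] [ 0.68  0.53 -0.21  0.   -0.83  2.65]
small 180 [ 0.24  0.2  -0.76  0.   -0.61  0.55] [ 0.68  0.53 -0.21  0.   -0.83 -0.49]
gauge 0 [-0.17  0.25 -0.69  0.   -0.63 -0.37] [ 0.33  0.47 -0.31  0.   -0.79 -0.44]
gauge 180 [-0.17  0.25 -0.69  0.   -0.63  2.77] [ 0.33  0.47 -0.31  0.   -0.79  2.7 ]
level 0 [ 1.06  0.25 -0.68  0.   -0.63  0.61] [-0.13  0.52 -0.21  0.   -0.83  1.85]
level 180 [ 1.06  0.25 -0.68 -0.   -0.63 -2.53] [-0.13  0.52 -0.21  0.   -0.83 -1.29]
```

View pics/ov.png

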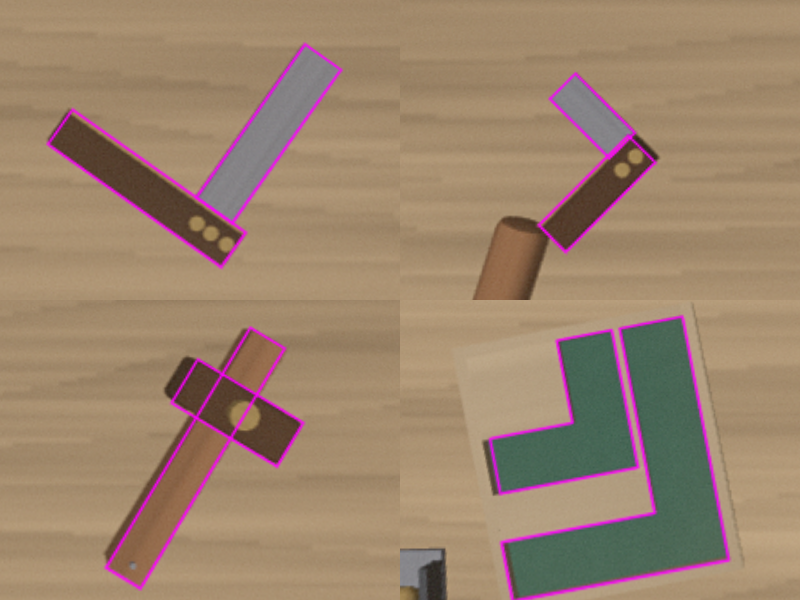

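```bash
sed -i "s/uv).ravel(),\[\*ctr,t\])/uv).ravel(),[*ctr,t],loss='soft_l1',f_scale=.5)/" fit.py; python3 fit.py | grep sq_tray
cat > job.py <<'E'
from fit import *
ps=json.load(open('poses.json'))
# grip point (object frame), tip height, yaw offset, object width, tray, target offset in tray
J={'large':((-47,-6),12,-np.pi/2,20,'sq_tray',(0,0)),'small':((-21,-5),12,-np.pi/2,18,'sq_tray',(27,16)),
'gauge':((-30,0),23.5,np.pi/2,24,'g_tray',(0,0)),'level':((0,0),12,0,22,'l_tray',(0,0))}
def F(): s=bot.read_state(); return 'F',np.round(s['contact_force'],1),'w',round(s['width'],1),'tcp',np.round(s['tcp_pos'],1),'t',round(s['t'],1)
def run(n):
    g,h,dy,w,tr,off=J[n]; p=ps[n]; t=ps[tr]
    xy=place(p,[(*g,0)])[0,:2]; q=quat(p[2]+dy)
    bot.move_gripper(w+34); bot.move_ptp([*xy,110],q); bot.line_to([*xy,h+1],120); print(n,'down',*F())
    bot.move_gripper(0,40); print('grip',*F())
    bot.line_to([*xy,110],150); print('lift',*F())
    xy=place(t,[(g[0]+off[0],g[1]+off[1],0)])[0,:2]; q=quat(t[2]+dy)
    bot.move_ptp([*xy,110],q); bot.line_to([*xy,h+30],150); bot.line_to([*xy,h+8.5],50); print('placed',*F())
    bot.move_gripper(w+12); bot.pause(.2); bot.line_to([*xy,120],150); print('done',*F())
E
python3 -c "
from job import *
run('large')"
```

```text
sq_tray [6.21725e+02 2.56907e+02 1.90000e-01] deg 10.9 max px err 4.3
large down F [-0.7  0.  -0.4] w 54.0 tcp [398.4 111.8  13.4] t 9.8
grip F [-1.4  0.   4. ] w 19.8 tcp [398.1 111.6  13.1] t 10.5
lift F [-0.9 -0.2 -3. ] w 19.6 tcp [397.4 111.2 109.2] t 11.3
placed F [ 0.6 -0.4 -2.4] w 19.4 tcp [576.6 242.1  20.3] t 13.4
done F [-0.4  0.5 -0.5] w 31.9 tcp [576.1 241.8 119.1] t 14.9
```

```bash
python3 - <<'E'
from job import *
im,C=snap('pics/c1'); t=ps['sq_tray']
print(proj(C,[[*t[:2],6]]))
cv2.imwrite('pics/c1o.png',ortho(C,im,t[:2],14)[:,:,::-1])
E
```

```text
[[248.23707191 239.66811258]]
```

View pics/c1o.png

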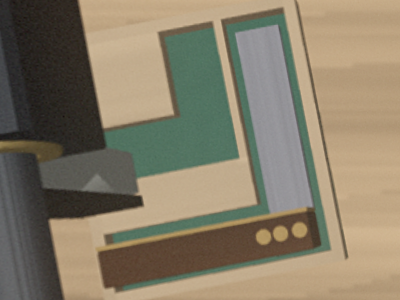

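The large square lies in its recess, with green showing around the blade (260,120) and the stock (205,250). The other three come next.

```bash
python3 - <<'E'
from job import *
for n in ('small','gauge','level'): run(n)
for n,x,y in [('E2',575,-190),('E1',575,190)]:
    bot.move_ptp([x,y,210],quat(0)); bot.pause(.15); snap('pics/'+n)
t=[]
for f,k in (('E1','sq_tray'),('E1','g_tray'),('E2','g_tray'),('E2','l_tray')):
    im,C=load('pics/'+f); t.append(ortho(C,im,ps[k][:2],14,s=.6))
cv2.imwrite('pics/e.png',np.vstack([np.hstack(t[:2]),np.hstack(t[2:])])[:,:,::-1])
E
```

```text
small down F [ 0.6 -0.4  0.8] w 51.9 tcp [ 409.4 -112.7   13.4] t 17.9
grip F [-0.   0.5  4. ] w 17.6 tcp [ 409.1 -112.8   13.2] t 18.6
lift F [-0.   0.6 -1.2] w 17.8 tcp [ 408.1 -112.9  109.2] t 19.4
placed F [ 0.8  0.6 -1.4] w 17.3 tcp [625.5 268.8  20.3] t 22.2
done F [-0.4 -0.6 -1. ] w 30.2 tcp [624.9 268.6 119. ] t 23.7
gauge down F [-0.   0.5  0.3] w 58.4 tcp [ 407.3 -277.3   24.9] t 27.4
grip F [0.4 0.9 2.7] w 23.3 tcp [ 407.  -277.3   24.7] t 28.0
lift F [ 0.2 -0.2 -1.7] w 23.6 tcp [ 406.1 -276.9  109.2] t 28.8
placed F [-0.2  0.3 -0.3] w 23.4 tcp [662.1  13.   31.8] t 31.3
done F [-0.3 -0.1 -1. ] w 36.3 tcp [661.5  12.9 119.2] t 32.7
level down F [ 0.3  0.2 -1. ] w 56.2 tcp [374.6 278.4  13.4] t 35.8
grip F [-0.1  0.7  2.6] w 21.7 tcp [374.3 278.3  13.2] t 36.4
lift F [-0.3 -0.3 -1.7] w 21.7 tcp [373.7 277.5 109.1] t 37.2
placed F [ 0.5  0.4 -2.6] w 21.8 tcp [ 614.3 -273.1   20.2] t 40.5
done F [-0.8  0.3 -0.2] w 33.6 tcp [ 613.8 -272.8  119. ] t 42.1
```

View pics/e.png

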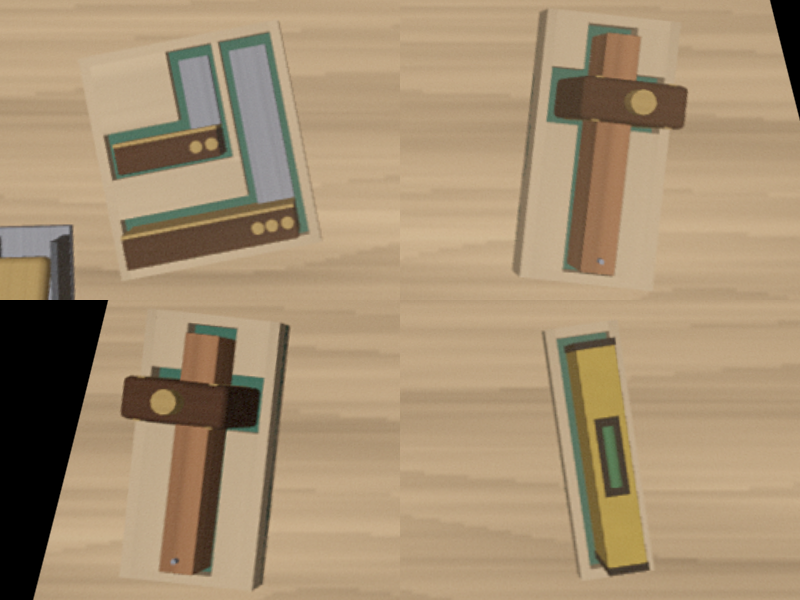

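All four sit in their recesses in the picture. I'll check height and flatness by overlaying wireframes for the seated poses.

```bash
python3 - <<'E'
from job import *
def B(x0,x1,y0,y1,z): return [(x0,y0,z),(x1,y0,z),(x1,y1,z),(x0,y1,z)]
M={'large':[B(-57,-37,-50,50,32),B(-37,57,-50,-28,11)],'small':[B(-3,15,-14,46,30),B(15,57,-14,4,11)],
'gauge':[B(-70,70,-10,10,26),B(-42,-18,-29,29,46)],'level':[B(-65,65,-11,11,40)]}
V={'E1s':('E1','sq_tray',['large','small']),'a':('E1','g_tray',['gauge']),'b':('E2','g_tray',['gauge']),'c':('E2','l_tray',['level'])}
t=[]
for f,k,ns in V.values():
    im,C=load('pics/'+f); im=im.copy()
    for n in ns:
        for w in M[n]: cv2.polylines(im,[(proj(C,place(ps[k],w))*16).round().astype(int)],True,(255,0,255),1,cv2.LINE_AA,4)
    t.append(ortho(C,im,ps[k][:2],14,s=.5))
cv2.imwrite('pics/eo.png',np.vstack([np.hstack(t[:2]),np.hstack(t[2:])])[:,:,::-1])
E
```

```text
(no output)
```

View pics/eo.png

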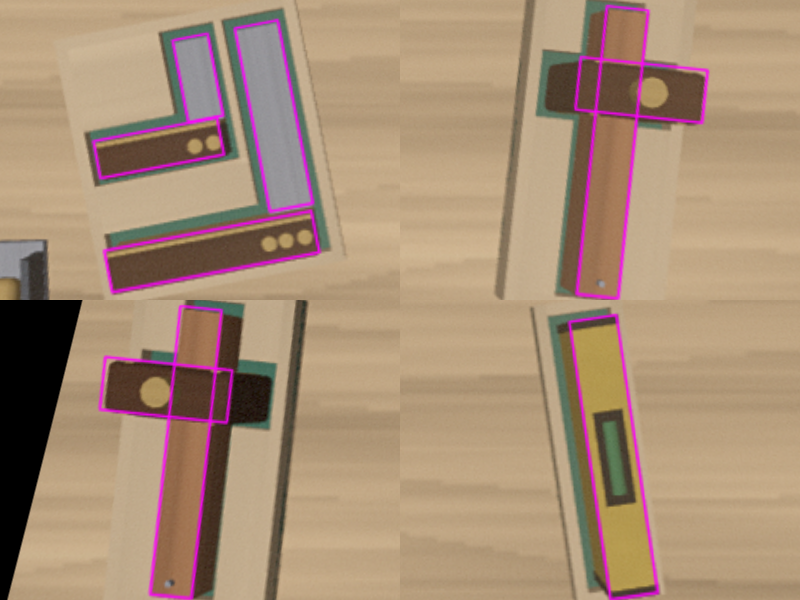

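The overlays match the seated, flat poses to about 1–2 mm, and the gripper is clear of everything, so I'm handing in.

```bash
python3 -c "
from plant import bot
print(bot.close_job())"
```

```text
the job is handed in; nothing more can be done
None
```

The marking gauge, the spirit level and both try squares are flat in their fitted recesses, the small square nested inside the large one, and the job was handed in at about 45 s of the 102 s allowed; I never touched the plane or the spokeshave.

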